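Open the tight twist cap of a canister braced in its holder

ROBOT

A 6-joint arm with a two-finger parallel gripper is mounted at the origin on the work surface. World frame = base frame: x ahead of the robot, y to its left, z up, the work surface at z = 0. Lengths are in m, angles in rad, forces in N, time in s.
With the tool pointing down it reaches from about 0.35 to 0.975 m from the base axis. Payload 4.9 kg.
Tool frame: the origin (TCP) lies on the centre line of the jaws, within the pads' length; the fingertips stand 17 mm ahead of it and the grasp point (between the pads) lies 2 mm behind it; z points along the fingers, y is the line along which they close (so a half turn about z gives the same grasp; the last joint's range is limited). The gripper opens to 85 mm and grips with 20 to 120 N. Pads are 22 mm wide; open, the fingers measure 114 mm over their backs; the gripper's body (76 mm by 85 mm) begins 54 mm behind the grasp point. The pads swing forward as they close: fully open they stand 13 mm farther back than shut.
Start: joints at [-0.119, 0.053, 1.613, -0, 1.476, -0.119], TCP at [0.625, 0, 0.248] pointing down, gripper open.
Joint ranges: [-3.01, 3.01], [-1.01, 2.22], [0.06, 2.58], [-1.02, 4.17], [0.09, 2.62], [-3.14, 3.14]. Speed limits (rad/s): [2.57, 2.57, 3.14, 3.14, 3.14, 3.14].

INTERFACE

Orientations are given as a 3x3 rotation matrix whose columns are the frame's x, y, z axes.
In Python, from plant import bot gives the robot as it stands. The module is installed in compiled form; this text tells all that it offers.
- The arm moves only by the tool arm_command, never from a script. Its argument "motion" is a list of rows, each an object with "delta_pos": the shift along the tool's x, y, z in cm, a list of three; "dr": the turn, a rotation vector about the tool's x, y, z in degrees, a list of three. A call has 1 to 5 rows; each row shifts and turns the commanded pose from where the row before left it, along the tool's axes as they then stand; what a row does not reach is not made up. A row lasts 1/12 s, in which the tool goes at most 41.7 mm and 7.16 degrees, less where a joint would pass 70% of its speed; a pose out of reach is approached as far as the arm can. A call with a gripper value outside its range is refused whole. "fingers" is the opening, from 0 (shut) to 1 (fully open), set as the call begins (left out, the last holds). The fingers move at their own pace and stop on an object; "newtons" is the grip in N (left out, the last holds). Time passes only in rows, so rows that do not move let the fingers close. It gives the time, the measured TCP pose, the force, the opening and the grip force at its end, in the units of the state.
- bot.read_state(): the state, without advancing time (a new reading comes with each control period).
- bot.camera(name): name is "scene" or "side" or "wrist"; returns a dict with "img" (420x560x3 uint8, red, green, blue), "intrinsics" (3x3 intrinsics, pixels), "pose" (4x4, takes a point from camera to world coordinates). Camera axes: x right, y down, z forward; pixel columns grow to the right and rows downward; lengths in m; the calibration is good to about 2 mm. The wrist camera is an equidistant fisheye: a pixel r from the principal point sees the ray r / f radians off the axis. A picture is of the moment at which its call begins. There is no depth.
- bot.sign_off(): hands the job in; it is judged then, once.
The state is a dict: "clock": time; "q": joint angles; "dq": joint speeds; "tau": joint torques, N m; "tool_pos": TCP position; "eef_rot": TCP orientation; "wrist_force": force on the tool from outside, world axes, zero at the start; "moment": the same for the moment, N m; "gripper_width": opening from 0.0 (shut) to 1.0 (fully open); "grasp_force": force on a finger pad.
Only numpy, scipy, OpenCV 4.12 (cv2) and the standard library are available. Lean on these libraries where they do the work, as an engineer would, in place of code of your own. Each camera call takes 0.05 s, during which the arm holds its last target. There are 200 camera calls.

TASK

I want to check whether the walnuts in the tall square canister still smell fresh. Its twist cap is tight and you have one hand, so set the canister, still closed, fully down into the empty place of the two-place holder, which keeps it from turning; carry it there, do not drop it. Then turn the cap anticlockwise only until the thread lets go, lift it straight off and finish still holding it level just clear above the open mouth, with the canister standing in the holder and the small canister, bowls, tumbler and tilt-out bin left as they are.

Things in the scene. Friction and masses are not known exactly. Their poses are not given: they have to be found in the camera images.
- canister: tall clear plastic canister with walnuts, 0.33 to 0.45 kg with cap, loose on the board. Square body 66 x 66 mm, sides along its x and y; the lowest 8 mm taper to a 58 mm foot; shoulder 104 mm up, then a round neck 47 mm across to the rim of the mouth at 126 mm. Origin: centre of the base, z up
- cap: the tall canister's red twist cap: round, 62 mm across, 24 mm high, ribbed, stiff, loose but for its thread. Origin: centre of its lower edge (108 mm above the canister's base when closed), z up; closed, its x and y agree with the canister's. Anticlockwise from above (+ about z) unscrews it; starts at about 1 N m, so grip firmly. Closed, it carries the canister
- cap_tick (a point): small moulded tick on the cap's top edge, 31 mm from its axis along the cap's x; shows the turn. About 0.95 rad against the canister frees the thread; free up to 1.7 rad, then the lugs meet the next thread start. The cap rises 2.3 mm as it opens, pushed by a springy liner (24 N closed, 0 after 2 mm); held at constant height it comes free too
- mouth (a point): centre of the canister's mouth at the level of the rim, 126 mm above the base, axes as the canister's
- holder: white plastic holder, fixed to the board, 82 mm (x) by 160 mm (y), walls 4 mm thick, 42 mm high: two open square places of 74 x 74 mm along its y, floor 5 mm thick, centres at y = -39 mm (empty) and +39 mm. A canister fits in any quarter turn, with 4 mm play each side and about 0.13 rad of turn before the walls stop it. Origin: centre of the underside
- seat (a point): centre of the floor of the empty place, 5 mm above the board, axes as the holder's
- small_canister: small closed square canister of the same make, 66 x 66 mm, 84 mm high with its cap, standing in the other place of the holder. Origin: centre of the base. Leave it
- bowl_low: lower of two stacked green ceramic bowls, 116 mm across, the stack 75 mm high. Origin: centre of the underside. Leave it
- bowl_top: upper of the two stacked bowls. Origin: centre of its underside, 19 mm above that of the lower bowl. Leave it
- tumbler: stainless steel tumbler, 76 mm across at the rim, 135 mm high, standing loose. Origin: centre of the base. Leave it standing
- bin_case: case of a small grey plastic tilt-out bin, 110 x 190 x 125 mm high, fixed to the board beyond the holder, its front turned away from the robot. Origin: centre of the underside, -x towards its front
- tilt_bin (a joint): tilt of the bin's hinged front: 0 shut, grows as it tips out, to 0.7 rad. Leave it shut
Mind the look-alikes: they are no part of the job. Several things have the shape of the cap; the one meant has the colours described above.

How it is judged:
On the way, in this order (a step that is already met when the one before it is completed fails the run):
1. the canister, its cap still closed, stands fully down in the holder's empty place (x of canister in the frame of seat between -0.007 and 0.007 m and y of canister in the frame of seat between -0.007 and 0.007 m and z of canister in the frame of seat below 0.004 m and angle between canister's own z axis and vertical below 0.08 rad and x of cap_tick in the frame of canister above 0.0275 m and z of cap in the frame of canister below 0.112 m), for 0.2 s.
2. the cap, still down on the neck, has been turned anticlockwise until the thread lets go, the canister kept from turning by the holder (x of canister in the frame of seat between -0.007 and 0.007 m and y of canister in the frame of seat between -0.007 and 0.007 m and z of canister in the frame of seat below 0.004 m and angle between canister's own z axis and vertical below 0.08 rad and x of cap_tick in the frame of canister below 0.0195 m and y of cap_tick in the frame of canister above 0.015 m and z of cap in the frame of canister below 0.122 m).
At the end, for the whole second after the job is handed in: Canister fully down in the empty place (within 7 mm of its centre, 4 mm of its floor, upright), touched by neither fingers nor cap; cap gripped, at rest, level within 0.15 rad, its lower edge 1 to 35 mm above the mouth's rim, its axis within 15 mm of the mouth's (x of canister in the frame of seat between -0.007 and 0.007 m and y of canister in the frame of seat between -0.007 and 0.007 m and z of canister in the frame of seat below 0.004 m and angle between canister's own z axis and vertical below 0.08 rad and z of cap in the frame of canister between 0.127 and 0.161 m and horizontal distance between cap and mouth below 0.015 m and angle between cap's own z axis and vertical below 0.15 rad and linear speed of each of cap, canister below 0.03 m/s and contact force between the fingers and cap above 2 N and contact force between cap and canister below 0.2 N and contact force between the fingers and canister below 0.3 N and contact force between cap and holder below 0.2 N); the arm keeps its last pose, push and grip.
It fails at once if the canister is let go while it is off the board or above the holder's floor (height (world z) of canister above 0.017 m and contact force between the fingers and cap below 0.3 N and contact force between the fingers and canister below 0.3 N).
It fails at once if the canister tips over (angle between canister's own z axis and vertical above 0.5 rad).
It fails at once if the cap is turned far past the point where the thread lets go (over 2.1 rad) (x of cap_tick in the frame of canister below -0.0157 m).
It fails at once if the small canister or the tumbler is shifted or tipped (distance of small_canister from where it was at the start of the episode above 0.02 m or angle between small_canister's own z axis and vertical above 0.2 rad or distance of tumbler from where it was at the start of the episode above 0.025 m or angle between tumbler's own z axis and vertical above 0.3 rad).
It fails at once if the bowls are shifted or unstacked, or the tilt-out bin is opened (distance of bowl_low from where it was at the start of the episode above 0.025 m or distance of bowl_top from where it was at the start of the episode above 0.03 m or value of joint tilt_bin above 0.15 rad).
It also fails if it takes over 51 s, if anything falls off the work surface, if the arm or the gripper's body presses on something with over 40 N, if the wrist force passes 120 N, or if a joint passes its speed limit or range.

## Working session

There is one attempt and no reset: what is moved stays moved. The work goes in short steps, Python scripts to look and compute and a tool call to move; the robot and the scene stay as the last step left them, time stands still between calls to the robot, and variables do not carry over. Pictures are saved under pics/ and viewed, at most 10 in all, crops included, and the job is handed in when it is done.

Besides the shell and the picture viewer there is one more tool, called after ">>>" as a command line: name --argument value ..., lists and objects as JSON in quotes. arm_command: Moves the arm, as the interface text tells. Its arguments: {"type":"object","properties":{"motion":{"type":"array","items":{"type":"object","properties":{"delta_pos":{"type":"array","items":{"type":"number"}},"dr":{"type":"array","items":{"type":"number"}}}}},"fingers":{"type":"number"},"newtons":{"type":"number"}},"required":["motion"]}

```bash
mkdir -p pics
python3 - <<'E'
from plant import bot
import cv2,numpy as np,pickle
d={}
for n in("scene","side","wrist"):
    c=bot.camera(n);d[n]=c
    print(n,c["intrinsics"].round(1).tolist(),c["pose"].round(3).tolist())
pickle.dump(d,open("c0.pkl","wb"))
s=cv2.resize(d["scene"]["img"],(800,600));cv2.imwrite("pics/a.png",s[:,:,::-1])
s=cv2.resize(d["side"]["img"],(800,600));cv2.imwrite("pics/b.png",s[:,:,::-1])
s=bot.read_state();print(s)
E
```

```text
scene [[383.5, 0.0, 280.5], [0.0, 383.5, 211.5], [0.0, 0.0, 1.0]] [[-0.016, 0.663, -0.749, 1.292], [1.0, -0.001, -0.023, -0.036], [-0.016, -0.749, -0.663, 0.673], [0.0, 0.0, 0.0, 1.0]]
side [[518.0, 0.0, 272.1], [0.0, 518.0, 209.6], [0.0, 0.0, 1.0]] [[0.857, -0.351, 0.377, 0.167], [-0.515, -0.568, 0.642, -0.862], [-0.012, -0.744, -0.668, 0.907], [0.0, 0.0, 0.0, 1.0]]
wrist [[325.2, 0.0, 280.8], [0.0, 325.2, 203.5], [0.0, 0.0, 1.0]] [[1.0, 0.001, -0.002, 0.624], [0.0, -0.953, -0.303, 0.077], [-0.002, 0.303, -0.953, 0.373], [0.0, 0.0, 0.0, 1.0]]
{'clock': 0.15, 'q': array([-1.18999643e-01,  5.32459389e-02,  1.61400218e+00,  1.48964772e-05,
        1.47600663e+00, -1.18985145e-01]), 'dq': array([ 0.00091537, -0.00148132, -0.00294123,  0.00155759,  0.00031568,
       -0.00141193]), 'tau': array([ 5.10442842e-04, -3.94241810e+01, -3.70721948e+01, -1.15854355e-04,
        4.61802789e-03,  5.00508997e-05]), 'tool_pos': array([6.24530131e-01, 6.07394162e-05, 2.47306078e-01]), 'eef_rot': array([[ 1.60946088e-05,  9.99998641e-01, -1.64857509e-03],
       [ 9.99999977e-01, -1.57450554e-05,  2.12046379e-04],
       [ 2.12020134e-04, -1.64857846e-03, -9.99998619e-01]]), 'wrist_force': array([0.37398067, 0.65750798, 0.55839808]), 'moment': array([ 0.01433165,  0.013831  , -0.00979283]), 'grasp_force': 0.0, 'gripper_width': 1.0026049562110506}
```

View pics/a.png

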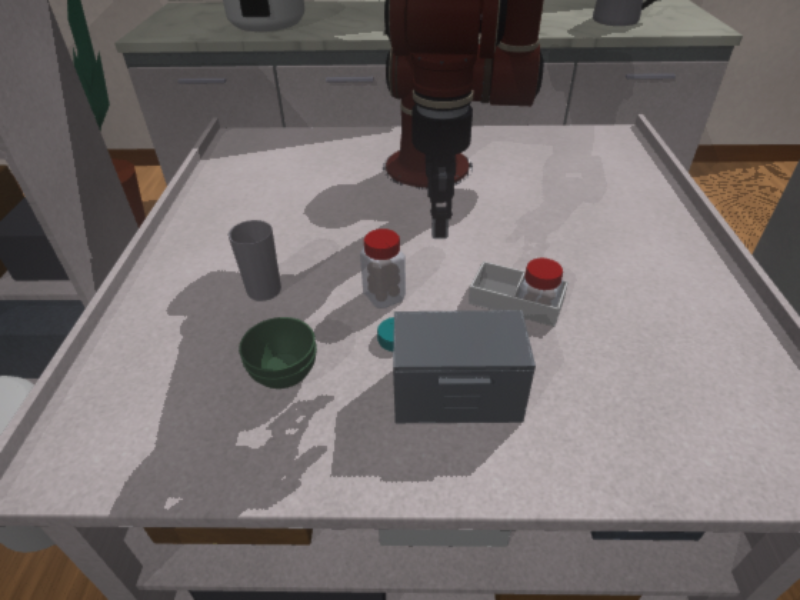

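View pics/b.png

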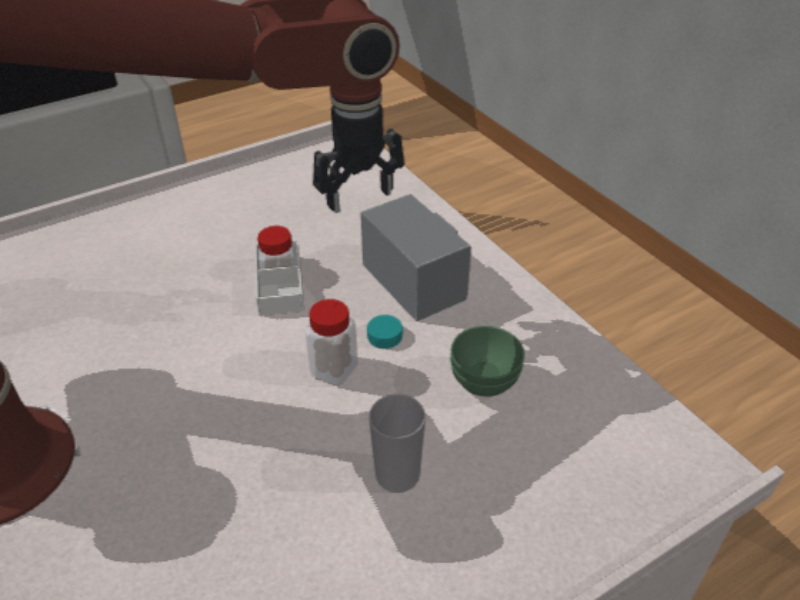

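The tall walnut canister is at scene (382,270) and side (330,345); its red cap is at (382,243) and (330,317). The look-alikes are the red cap on the short canister in the holder, at scene (543,272) and side (275,240), and a teal cap on the board at scene (390,333) and side (385,331). The one meant is the red cap on the free-standing canister with the walnuts. The holder's empty place is on the left in the scene view, at (498,285).

```bash
cat > h.py <<'E'
import cv2,numpy as np,pickle
def ray(c,u,v,fish=False):
    K=c["intrinsics"];x=(u-K[0,2])/K[0,0];y=(v-K[1,2])/K[1,1]
    if fish:
        r=np.hypot(x,y);d=np.array([x*np.sin(r)/max(r,1e-9),y*np.sin(r)/max(r,1e-9),np.cos(r)])
    else: d=np.array([x,y,1.])
    P=np.array(c["pose"]);d=P[:3,:3]@d;return P[:3,3],d/np.linalg.norm(d)
def plane(c,u,v,z,fish=False):
    o,d=ray(c,u,v,fish);return o+d*(z-o[2])/d[2]
def tri(*rs):
    A=sum(np.eye(3)-np.outer(d,d) for o,d in rs);b=sum((np.eye(3)-np.outer(d,d))@o for o,d in rs)
    return np.linalg.solve(A,b)
def red(img):
    h=cv2.cvtColor(img,cv2.COLOR_RGB2HSV)
    m=(((h[...,0]<6)|(h[...,0]>174))&(h[...,1]>170)&(h[...,2]>90)).astype(np.uint8)
    n,l,s,c=cv2.connectedComponentsWithStats(m)
    return [(s[i].tolist(),c[i].round(1).tolist(),l==i) for i in range(1,n) if s[i,4]>80]
E
python3 - <<'E'
from h import *
d=pickle.load(open("c0.pkl","rb"))
for n in d:
    for s,c,m in red(d[n]["img"]): print(n,s,c)
    f=n=="wrist"
o=[]
for n,k in(("scene",1.3),("side",1.3)):
    im=d[n]["img"]
    x0,y0,w,h=((225,150,180,80) if n=="scene" else (165,145,110,130))
    t=cv2.resize(im[y0:y0+h,x0:x0+w],None,fx=400/w if n=="scene" else 3.6,fy=400/w if n=="scene" else 3.6,interpolation=cv2.INTER_CUBIC)
    o.append(t);print(n,"crop",x0,y0,t.shape[1]/w)
H=max(t.shape[0] for t in o)
o=[cv2.copyMakeBorder(t,0,H-t.shape[0],0,0,cv2.BORDER_CONSTANT) for t in o]
cv2.imwrite("pics/c.png",np.hstack(o)[:,:,::-1])
cv2.imwrite("pics/d.png",cv2.resize(d["wrist"]["img"],(800,600))[:,:,::-1])
E
```

```text
scene [256, 161, 23, 13, 244] [267.0, 167.1]
scene [369, 182, 24, 14, 254] [381.0, 188.2]
side [181, 159, 22, 19, 344] [191.3, 167.8]
side [217, 210, 27, 25, 535] [229.6, 221.8]
wrist [179, 0, 36, 15, 334] [195.6, 5.1]
scene crop 225 150 2.2222222222222223
side crop 165 145 3.6
```

View pics/c.png

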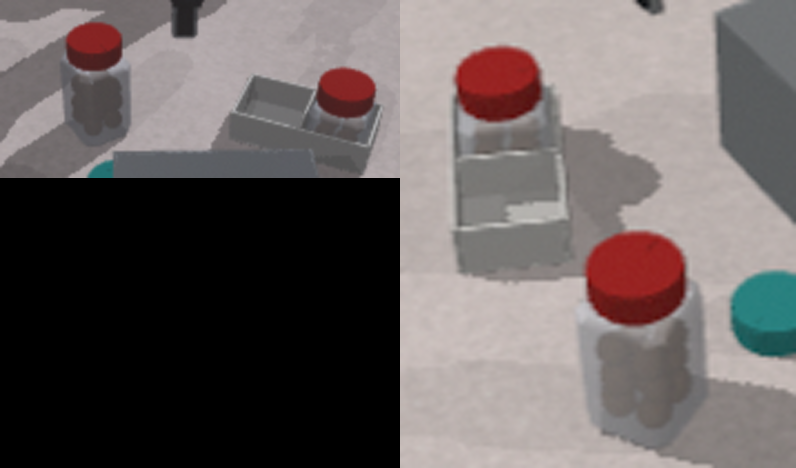

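View pics/d.png

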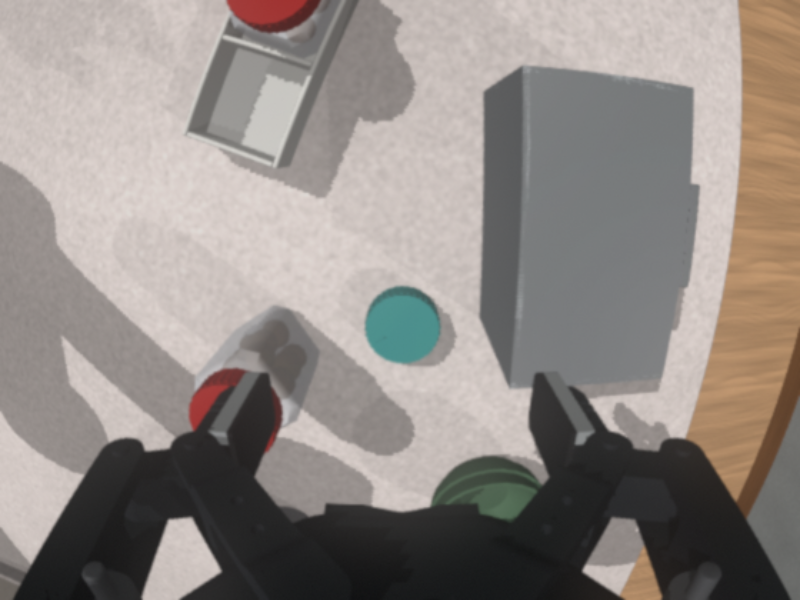

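The crops confirm that the walnut canister's red cap is free-standing, with a dark tick at side crop (653,245), i.e. pixel (235.3,213). The short red-capped one stands in the holder. In the wrist view (800 scale) the holder's near end corners are at (186,132) and (280,166), the divider runs (224,37) to (310,65), and the cap is at (235,410).

Run:
```python
from h import *
d=pickle.load(open("c0.pkl","rb"));S,D,W=d["scene"],d["side"],d["wrist"]
# cap body centre (blob centroid ~ z .122)
for a,b,z in(((267,167.1),(229.6,221.8),.12),((381,188.2),(191.3,167.8),.08)):
    print("tri",tri(ray(S,*a),ray(D,*b)).round(4),plane(S,*a,z).round(4),plane(D,*b,z).round(4))
# cap top disc: top ellipse via brightness split
for n,c,k in(("scene",S,0),("side",D,1)):
    s,cc,m=red(c["img"])[k]
    g=c["img"][...,0].astype(int);y,x=np.where(m)
    v=g[m];t=(v.min()+v.max())//2
    th,_=cv2.threshold(v.astype(np.uint8).reshape(1,-1),0,255,cv2.THRESH_OTSU)
    e=v>th;print(n,th,"top",x[e].mean(),y[e].mean(),e.sum(),plane(c,x[e].mean(),y[e].mean(),.132).round(4))
print("tick",plane(D,235.3,213,.132).round(4))
p=[plane(W,u*.7,v*.7,.042,True) for u,v in((186,132),(280,166),(224,37),(310,65))]
for q in p:print(q.round(4))
print([round(float(np.linalg.norm(p[i]-p[j])),4) for i,j in((0,1),(2,3),(0,2),(1,3))])
for i,j in((0,1),(2,3),(0,2),(1,3)):
    v=p[j]-p[i];print(np.degrees(np.arctan2(v[1],v[0])).round(1))
print("wrist cap",plane(W,235*.7,410*.7,.132,True).round(4))
```

```text
tri [ 0.5077 -0.0923  0.1244] [ 0.4988 -0.0913  0.12  ] [ 0.5101 -0.0908  0.12  ]
tri [0.5376 0.1904 0.0798] [0.5346 0.1928 0.08  ] [0.5376 0.1862 0.08  ]
scene 121.0 top 266.98706896551727 166.875 232 [ 0.5151 -0.0902  0.132 ]
side 125.0 top 229.65498652291106 218.4743935309973 371 [ 0.5099 -0.0931  0.132 ]
tick [ 0.5289 -0.0838  0.132 ]
[0.4617 0.0969 0.042 ]
[0.5363 0.066  0.042 ]
[0.4937 0.1669 0.042 ]
[0.5593 0.1388 0.042 ]
[0.0806, 0.0714, 0.0769, 0.0763]
-22.5
-23.2
65.5
72.4
wrist cap [ 0.5176 -0.0799  0.132 ]
```

>>> arm_command --motion '[{"delta_pos":[-2.5,-2.8,-0.3],"dr":[0,0,0]},{"delta_pos":[-2.5,-2.8,-0.3],"dr":[0,0,0]},{"delta_pos":[-2.5,-2.8,-0.3],"dr":[0,0,0]},{"delta_pos":[-2.3,-2.8,-0.3],"dr":[0,0,0]},{"delta_pos":[0,0,0],"dr":[0,0,0]}]' --fingers 1

```text
clock: 0.57
tool_pos: [0.5098, -0.1008, 0.2604]
eef_rot: [[0.004, 1.0, -0.001], [1.0, -0.004, -0.002], [-0.002, -0.001, -1.0]]
wrist_force: [-0.1, -0.1, 0.4]
gripper_width: 1.002
grasp_force: 0.0
```

Run:
```python
from h import *
from plant import bot
c=bot.camera("wrist");s=bot.read_state();print(s["clock"],s["tool_pos"].round(4),c["pose"].round(3).tolist())
pickle.dump(c,open("c1.pkl","wb"))
for r in red(c["img"]):print(r[:2])
cv2.imwrite("pics/e.png",cv2.resize(c["img"],(800,600),interpolation=cv2.INTER_CUBIC)[:,:,::-1])
```

```text
0.6167 [ 0.5114 -0.0995  0.2604] [[1.0, -0.003, -0.003, 0.51], [-0.004, -0.952, -0.305, -0.023], [-0.002, 0.305, -0.952, 0.386], [0.0, 0.0, 0.0, 1.0]]
```

View pics/e.png

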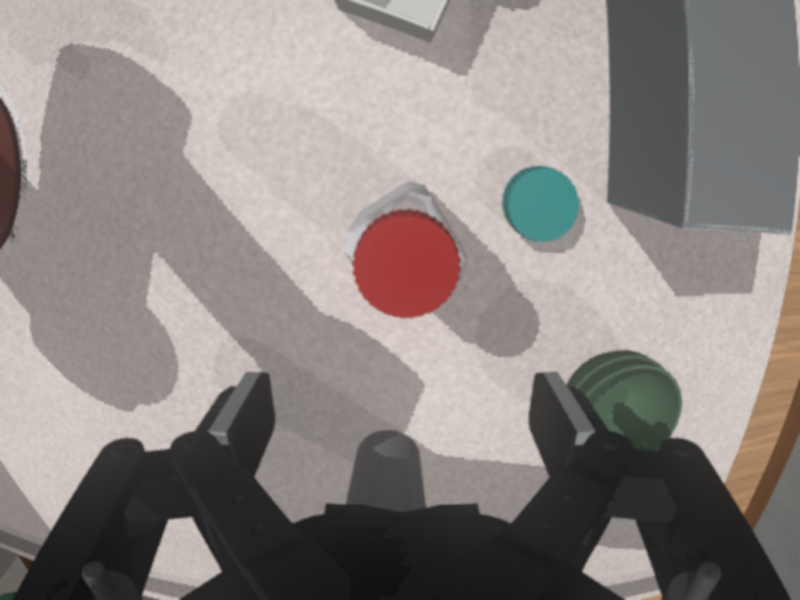

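The wrist view shows the red cap disc centred at (407,263) (800 scale), the canister's body corners peeking out at about (350,240), (412,187) and (463,258), and the teal cap at (541,204).

Run:
```python
from h import *
c=pickle.load(open("c1.pkl","rb"));im=c["img"]
h=cv2.cvtColor(im,cv2.COLOR_RGB2HSV)
m=(((h[...,0]<8)|(h[...,0]>170))&(h[...,1]>130)&(h[...,2]>60)).astype(np.uint8)
m[:,:200]=0;m[:,360:]=0
cn=max(cv2.findContours(m,cv2.RETR_EXTERNAL,cv2.CHAIN_APPROX_NONE)[0],key=cv2.contourArea)
P=np.array([plane(c,*q[0],.132,True)[:2] for q in cn]);(x,y),r=cv2.minEnclosingCircle((P*1000).astype(np.float32))
print("cap",x,y,r)
ctr=np.array([x,y])/1000
# tick: top-rim brightness by polar angle
ys,xs=np.mgrid[170:235,235:335]
g=im[170:235,235:335].astype(int).sum(2)
best=[]
for a in range(0,360,5):
    v=[]
    for rr in(24,26,28,30):
        pass
Q=np.array([[plane(c,u,v,.132,True)[:2] for u in range(235,335)] for v in range(170,235)])-ctr
R=np.hypot(Q[...,0],Q[...,1]);A=np.degrees(np.arctan2(Q[...,1],Q[...,0]))%360
k=(R>.023)&(R<.0285);hi=im[170:235,235:335,0].astype(int)
prof=[(a,round(hi[k&(abs((A-a+180)%360-180)<4)].min())) for a in range(0,360,6) ];print(prof)
for u,v in((350,240),(412,187),(463,258)):print(plane(c,u*.7,v*.7,.104,True).round(4))
t=cv2.resize(im[115:225,230:345],None,fx=5,fy=5,interpolation=cv2.INTER_CUBIC)
cv2.imwrite("pics/f.png",t[:,:,::-1])
```

```text
cap 511.9610290527344 -89.7520751953125 30.66141700744629Traceback (most recent call last):
  File "<stdin>", line 21, in <module>
    return umr_minimum(a, axis, None, out, keepdims, initial, where)
ValueError: zero-size array to reduction operation minimum which has no identity
```

Run:
```python
from h import *
c=pickle.load(open("c1.pkl","rb"));im=c["img"];ctr=np.array([.51196,-.08975])
Q=np.array([[plane(c,u,v,.132,True)[:2] for u in range(235,335)] for v in range(130,235)])-ctr
R=np.hypot(Q[...,0],Q[...,1]);A=np.degrees(np.arctan2(Q[...,1],Q[...,0]))%360
k=(R>.022)&(R<.029);hi=im[130:235,235:335,0].astype(int)
print([(a,int(hi[k&(abs((A-a+180)%360-180)<4)].min())) for a in range(0,360,6)])
for u,v in((350,240),(412,187),(463,258)):print(plane(c,u*.7,v*.7,.104,True).round(4))
t=cv2.resize(im[115:225,230:345],None,fx=5,fy=5,interpolation=cv2.INTER_CUBIC)
cv2.imwrite("pics/f.png",t[:,:,::-1])
```

```text
[(0, 159), (6, 158), (12, 153), (18, 144), (24, 144), (30, 144), (36, 126), (42, 126), (48, 125), (54, 125), (60, 128), (66, 137), (72, 122), (78, 133), (84, 136), (90, 145), (96, 145), (102, 139), (108, 147), (114, 138), (120, 145), (126, 152), (132, 155), (138, 156), (144, 157), (150, 156), (156, 156), (162, 160), (168, 161), (174, 162), (180, 162), (186, 162), (192, 162), (198, 162), (204, 162), (210, 162), (216, 161), (222, 161), (228, 161), (234, 161), (240, 161), (246, 160), (252, 160), (258, 160), (264, 160), (270, 160), (276, 160), (282, 160), (288, 160), (294, 159), (300, 159), (306, 160), (312, 159), (318, 159), (324, 158), (330, 159), (336, 159), (342, 158), (348, 158), (354, 159)]
[ 0.4774 -0.0807  0.104 ]
[ 0.5159 -0.048   0.104 ]
[ 0.5481 -0.0924  0.104 ]
```

View pics/f.png

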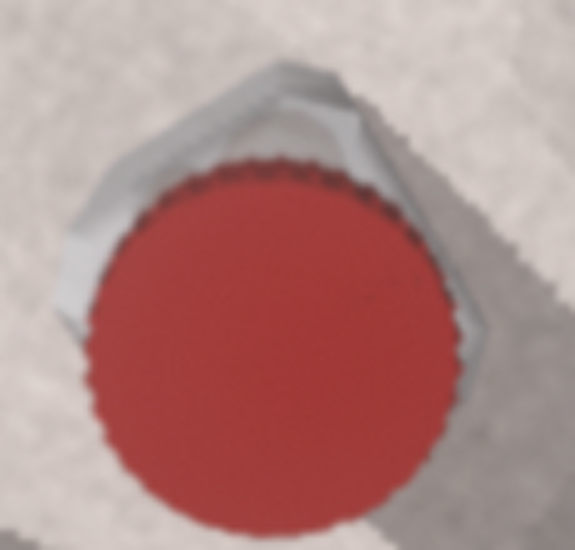

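The crop shows faint tick dots at about (390,288), i.e. a cap yaw of about 26°. That agrees with 25° from the side view and 29–32° from the body edges, so I take 27°. Before descending I'll check the fingertip height.

Run:
```python
from h import *
c=pickle.load(open("c1.pkl","rb"))
for (a,b) in(((270,375),(533,375)),((272,435),(532,435))):
    o,d=ray(c,a[0]*.7,a[1]*.7,True);_,e=ray(c,b[0]*.7,b[1]*.7,True)
    s=.085/(e[0]/-e[2]-d[0]/-d[2]);print((o+d/-d[2]*s).round(4),(o+e/-e[2]*s).round(4))
print("TCP .5114 -.0995 .2604")
```

```text
[ 0.467  -0.0933  0.2571] [ 0.552  -0.0936  0.2571]
[ 0.4672 -0.1119  0.2646] [ 0.5522 -0.1121  0.2646]
TCP .5114 -.0995 .2604
```

>>> arm_command --motion '[{"delta_pos":[0.9,0,3],"dr":[0,0,0]},{"delta_pos":[0,0,3.5],"dr":[0,0,0]},{"delta_pos":[0,0,3.5],"dr":[0,0,0]},{"delta_pos":[0,0,2.4],"dr":[0,0,0]},{"delta_pos":[0,0,1.5],"dr":[0,0,0]}]'

```text
clock: 1.03
tool_pos: [0.5113, -0.0876, 0.117]
eef_rot: [[-0.001, 1.0, -0.005], [1.0, 0.001, 0.002], [0.002, -0.005, -1.0]]
wrist_force: [-0.2, 0.1, -0.3]
gripper_width: 1.002
grasp_force: 0.0
```

>>> arm_command --motion '[{"delta_pos":[0,0,0]},{"delta_pos":[0,0,0]}]'

```text
invalid input at $.motion[0]: expected keys delta_pos, dr
```

>>> arm_command --motion '[{"delta_pos":[0,0,0]},{"delta_pos":[0,0,0]},{"delta_pos":[0,0,0]},{"delta_pos":[0,0,0]},{"delta_pos":[0,0,0]}]' --fingers 0.6 --newtons 100

```text
invalid input at $.motion[0]: expected keys delta_pos, dr
```

Run:
```python
from h import *
from plant import bot
c=bot.camera("side")
s=bot.read_state();print(s["clock"],s["tool_pos"].round(4),s["gripper_width"],s["grasp_force"],s["q"].round(2))
t=cv2.resize(c["img"][130:290,150:310],(600,600),interpolation=cv2.INTER_CUBIC)
cv2.imwrite("pics/g.png",t[:,:,::-1])
```

```text
1.0833 [ 0.51   -0.0872  0.1148] 0.9969675935563795 0.0 [-0.31 -0.08  1.97  0.    1.25 -0.31]
```

View pics/g.png

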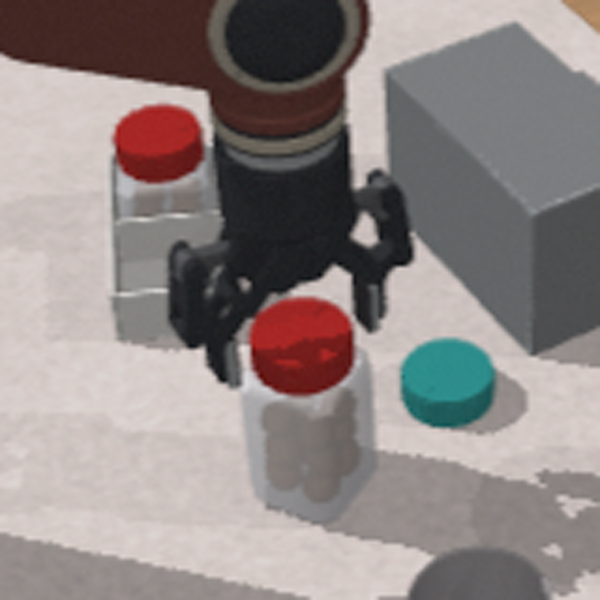

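The fingers straddle the red cap: the tips are at (232,375) and (372,325) in the crop, a little to the +y side of centre.

>>> arm_command --motion '[{"delta_pos":[-0.3,0.1,0],"dr":[0,0,0]},{"delta_pos":[0,0,0],"dr":[0,0,0]},{"delta_pos":[0,0,0],"dr":[0,0,0]}]'

```text
clock: 1.33
tool_pos: [0.5155, -0.0923, 0.1232]
eef_rot: [[-0.0, 1.0, 0.003], [1.0, 0.0, -0.001], [-0.001, 0.003, -1.0]]
wrist_force: [-0.3, 0.5, 0.0]
gripper_width: 1.001
grasp_force: 0.0
```

Run:
```python
from plant import bot
s=bot.read_state();print(s["clock"],s["tool_pos"].round(4),s["wrist_force"])
```

```text
1.3333 [ 0.5155 -0.0923  0.1232] [-0.26956914  0.46725934  0.0388525 ]
```

>>> arm_command --motion '[{"delta_pos":[0,0,0],"dr":[0,0,0]},{"delta_pos":[0,0,0],"dr":[0,0,0]},{"delta_pos":[0,0,0],"dr":[0,0,0]},{"delta_pos":[0,0,0],"dr":[0,0,0]},{"delta_pos":[0,0,0],"dr":[0,0,0]}]' --fingers 0.5 --newtons 110

```text
clock: 1.75
tool_pos: [0.5149, -0.0924, 0.1239]
eef_rot: [[-0.0, 1.0, 0.002], [1.0, 0.0, -0.001], [-0.001, 0.002, -1.0]]
wrist_force: [-4.1, 1.3, 6.5]
gripper_width: 0.695
grasp_force: 117.0
```

>>> arm_command --motion '[{"delta_pos":[0,0,0],"dr":[0,0,0]},{"delta_pos":[0,0,0],"dr":[0,0,0]},{"delta_pos":[0,0,0],"dr":[0,0,0]},{"delta_pos":[0,0,0],"dr":[0,0,0]},{"delta_pos":[0,0,0],"dr":[0,0,0]}]'

```text
clock: 2.17
tool_pos: [0.5149, -0.0923, 0.1239]
eef_rot: [[-0.0, 1.0, 0.002], [1.0, 0.0, -0.001], [-0.001, 0.002, -1.0]]
wrist_force: [-3.2, -0.4, 8.7]
gripper_width: 0.699
grasp_force: 117.0
```

>>> arm_command --motion '[{"delta_pos":[0,0,-1],"dr":[0,0,0]},{"delta_pos":[0,0,-2],"dr":[0,0,0]},{"delta_pos":[0,0,-2.5],"dr":[0,0,0]},{"delta_pos":[0,0,-2],"dr":[0,0,0]},{"delta_pos":[0,0,-1],"dr":[0,0,0]}]'

```text
clock: 2.58
tool_pos: [0.515, -0.0923, 0.2095]
eef_rot: [[-0.0, 1.0, 0.004], [1.0, 0.0, -0.001], [-0.001, 0.004, -1.0]]
wrist_force: [0.5, 0.2, -3.3]
gripper_width: 0.702
grasp_force: 119.4
```

>>> arm_command --motion '[{"delta_pos":[1.5,0,0],"dr":[0,0,0]},{"delta_pos":[2.7,-0.3,0],"dr":[0,0,0]},{"delta_pos":[3,-0.4,0],"dr":[0,0,0]},{"delta_pos":[2.5,-0.3,0],"dr":[0,0,0]},{"delta_pos":[1.5,0,0],"dr":[0,0,0]}]'

```text
clock: 3.0
tool_pos: [0.5026, 0.0222, 0.2053]
eef_rot: [[-0.001, 1.0, -0.002], [1.0, 0.001, 0.001], [0.001, -0.002, -1.0]]
wrist_force: [-0.0, -0.2, -3.6]
gripper_width: 0.696
grasp_force: 119.3
```

>>> arm_command --motion '[{"delta_pos":[0,0,0],"dr":[0,0,0]},{"delta_pos":[0,0,0],"dr":[0,0,0]},{"delta_pos":[0,0,0],"dr":[0,0,0]},{"delta_pos":[0,0,0],"dr":[0,0,0]}]'

```text
clock: 3.33
tool_pos: [0.5039, 0.0193, 0.206]
eef_rot: [[0.001, 1.0, -0.001], [1.0, -0.001, -0.0], [-0.0, -0.001, -1.0]]
wrist_force: [0.1, 0.5, -3.9]
gripper_width: 0.7
grasp_force: 119.3
```

Run:
```python
from h import *
from plant import bot
c=bot.camera("wrist");c["s"]=s=bot.read_state();print(s["clock"],s["tool_pos"].round(4),c["pose"].round(3).tolist())
pickle.dump(c,open("c2.pkl","wb"))
cv2.imwrite("pics/h.png",cv2.resize(c["img"],(800,600),interpolation=cv2.INTER_CUBIC)[:,:,::-1])
pickle.dump({n:bot.camera(n) for n in("scene","side")},open("c2b.pkl","wb"))
```

```text
3.3833 [0.5039 0.0192 0.2061] [[1.0, -0.0, -0.001, 0.504], [-0.001, -0.953, -0.303, 0.096], [-0.001, 0.303, -0.953, 0.332], [0.0, 0.0, 0.0, 1.0]]
```

View pics/h.png

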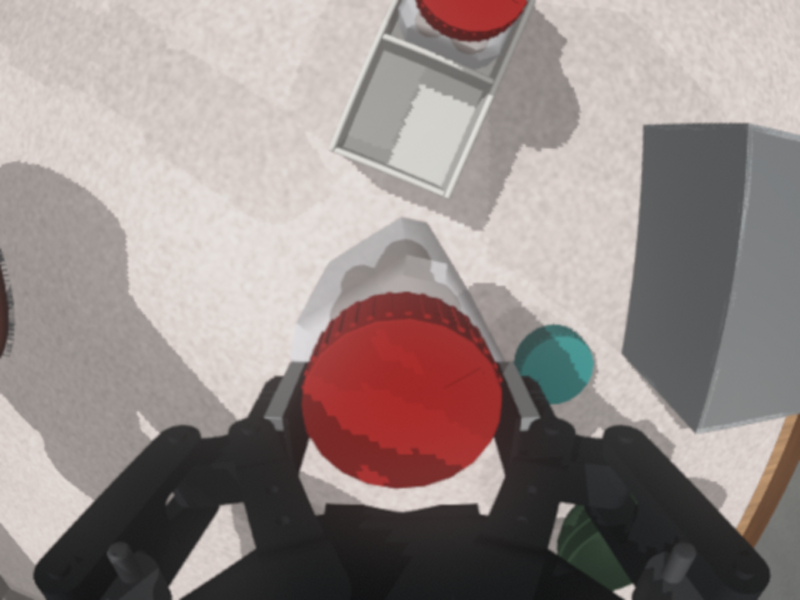

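The canister hangs straight in the grip, with the cap disc at about (402,395) and the tick line from (445,388) to (478,370). The empty place's rim corners are at (332,150) and (448,195) (outer near end), and the divider runs (384,36) to (493,80).

Run:
```python
from h import *
c=pickle.load(open("c2.pkl","rb"))
T=lambda u,v,z:plane(c,u*.7,v*.7,z,True)[:2]
a,b,l,r=[T(*q,.042) for q in((332,150),(448,195),(384,36),(493,80))]
print(a,b,l,r,[np.linalg.norm(v).round(4) for v in(b-a,r-l,l-a,r-b)])
ang=lambda v:np.degrees(np.arctan2(v[1],v[0])).round(1)
print([ang(v) for v in(b-a,r-l,l-a,r-b)])
# floor/wall inner lines: seat centre from outer rectangle a,b + 41mm along y
th=np.radians(ang(b-a));y=np.array([-np.sin(th),np.cos(th)])
print("seat",(a+b)/2+.041*y)
zt=.132+.085
p,q=T(445,388,zt),T(478,370,zt);print("tick",p,q,ang(q-p))
h=cv2.cvtColor(c["img"],cv2.COLOR_RGB2HSV)
# grey-white rim lines near holder: inner floor corners guess
# body edges of canister: base corner points z=~.085+.008
for z in(.085+.104,.085+.008):print(z,[ang(T(*v,z)-T(*u,z)) for u,v in(((300,325),(330,268)),((330,268),(403,218)),((430,225),(498,345)))])
d=pickle.load(open("c2b.pkl","rb"))
for n in d:
    for s in red(d[n]["img"]):print(n,s[:2])
o=[cv2.resize(d["scene"]["img"][180:230,320:400],(400,250),interpolation=cv2.INTER_CUBIC),cv2.resize(d["side"]["img"][150:225,170:220],(400,600),interpolation=cv2.INTER_CUBIC)]
o[0]=cv2.copyMakeBorder(o[0],0,350,0,0,cv2.BORDER_CONSTANT)
cv2.imwrite("pics/i.png",np.hstack(o)[:,:,::-1])
```

```text
[0.46058632 0.09546317] [0.53269896 0.06677887] [0.49297497 0.16743341] [0.56014721 0.14047295] [np.float64(0.0776), np.float64(0.0724), np.float64(0.0789), np.float64(0.0786)]
[np.float64(-21.7), np.float64(-21.9), np.float64(65.8), np.float64(69.6)]
seat [0.51180226 0.11921546]
tick [0.51598746 0.0307243 ] [0.52509961 0.03637064] 31.8
0.189 [np.float64(60.3), np.float64(34.4), np.float64(-59.5)]
0.093 [np.float64(60.3), np.float64(34.4), np.float64(-59.5)]
scene ([369, 182, 24, 14, 255], [380.9, 188.2])
side ([190, 157, 25, 23, 461], [202.1, 167.2])
```

Run:
```python
from h import *
c=pickle.load(open("c2.pkl","rb"))
T=lambda u,v,z:plane(c,u*.7,v*.7,z,True)[:2]
P=np.array([T(u,v,.217) for u,v in((303,398),(502,396),(402,487),(402,318),(330,452),(472,452))])
A=np.c_[2*P,np.ones(len(P))];x=np.linalg.lstsq(A,(P**2).sum(1),rcond=None)[0]
ctr=x[:2];print(ctr,np.sqrt(x[2]+ctr@ctr),"tcp",c["s"]["tool_pos"])
q=T(478,370,.217)-ctr;print(np.degrees(np.arctan2(q[1],q[0])),np.linalg.norm(q))
```

```text
[0.50377993 0.02344879] 0.028644707760630845 tcp [0.50394917 0.01922718 0.20607917]
31.220030853460905 0.02492996697802923
```

>>> arm_command --motion '[{"delta_pos":[0,0,0],"dr":[0,0,4]},{"delta_pos":[0,0,0],"dr":[0,0,6]},{"delta_pos":[0,0,0],"dr":[0,0,6]},{"delta_pos":[0,0,0],"dr":[0,0,6]},{"delta_pos":[0,0,0],"dr":[0,0,6]}]'

```text
clock: 3.9
tool_pos: [0.504, 0.0195, 0.2063]
eef_rot: [[0.475, 0.88, -0.0], [0.88, -0.475, -0.0], [-0.0, -0.0, -1.0]]
wrist_force: [0.3, -0.2, -3.5]
gripper_width: 0.693
grasp_force: 119.3
```

>>> arm_command --motion '[{"delta_pos":[0,0,0],"dr":[0,0,6]},{"delta_pos":[0,0,0],"dr":[0,0,6]},{"delta_pos":[0,0,0],"dr":[0,0,6]},{"delta_pos":[0,0,0],"dr":[0,0,5]},{"delta_pos":[0,0,0],"dr":[0,0,2.5]}]'

```text
clock: 4.32
tool_pos: [0.504, 0.0195, 0.2063]
eef_rot: [[0.807, 0.591, -0.0], [0.591, -0.807, -0.0], [-0.0, -0.0, -1.0]]
wrist_force: [-0.3, -0.6, -3.7]
gripper_width: 0.699
grasp_force: 119.3
```

>>> arm_command --motion '[{"delta_pos":[0.9,-1.1,0],"dr":[0,0,0]},{"delta_pos":[1.5,-1.8,0],"dr":[0,0,0]},{"delta_pos":[1.7,-2.0,0],"dr":[0,0,0]},{"delta_pos":[1.4,-1.7,0],"dr":[0,0,0]},{"delta_pos":[0.8,-0.9,0],"dr":[0,0,0]}]'

```text
clock: 4.73
tool_pos: [0.5101, 0.1192, 0.2063]
eef_rot: [[0.803, 0.595, 0.0], [0.595, -0.803, 0.001], [0.0, -0.001, -1.0]]
wrist_force: [0.9, -0.3, -3.9]
gripper_width: 0.698
grasp_force: 119.4
```

>>> arm_command --motion '[{"delta_pos":[0,0,0],"dr":[0,0,0]},{"delta_pos":[0,0,0],"dr":[0,0,0]},{"delta_pos":[0,0,0],"dr":[0,0,0]}]'

```text
clock: 4.98
tool_pos: [0.5101, 0.1169, 0.2062]
eef_rot: [[0.804, 0.594, -0.0], [0.594, -0.804, -0.001], [-0.001, 0.0, -1.0]]
wrist_force: [-0.2, -0.3, -3.8]
gripper_width: 0.696
grasp_force: 119.4
```

Run:
```python
from h import *
from plant import bot
P=[]
d={n:bot.camera(n) for n in("scene","side","wrist")};s=bot.read_state();print(s["clock"],s["tool_pos"].round(4),s["q"].round(2),np.degrees(np.arctan2(s["eef_rot"][1,0],s["eef_rot"][0,0])))
pickle.dump(d,open("c3.pkl","wb"))
o=[cv2.resize(d["side"]["img"][110:250,140:245],(450,600),interpolation=cv2.INTER_CUBIC),cv2.resize(d["scene"]["img"][130:230,320:420],(350,350),interpolation=cv2.INTER_CUBIC)]
w=cv2.resize(d["wrist"]["img"],(350,250))
cv2.imwrite("pics/j.png",np.hstack([o[0],np.vstack([o[1],w])])[:,:,::-1])
```

```text
5.1333 [0.5101 0.1168 0.2063] [ 0.08 -0.16  1.89 -0.    1.41  1.02] 36.421320512596594
```

View pics/j.png

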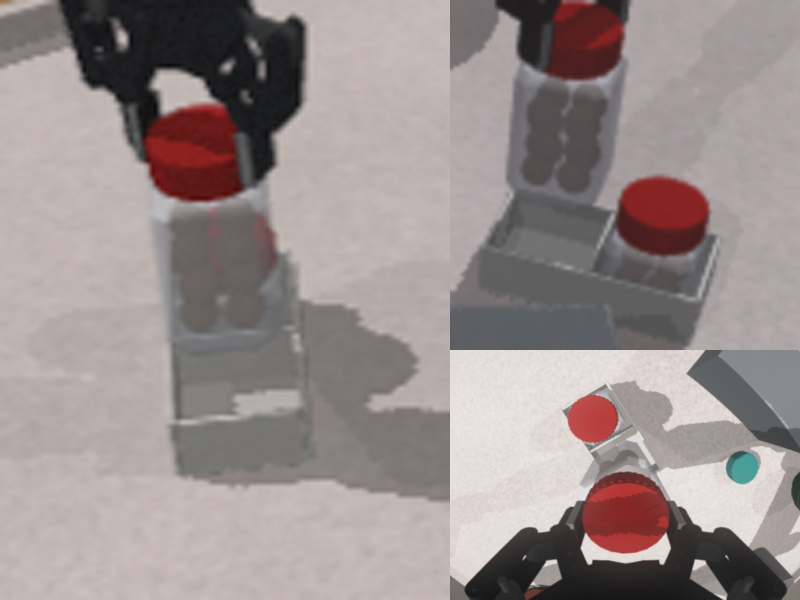

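The canister hangs over the empty place with its sides parallel to the holder walls, so I lower it.

>>> arm_command --motion '[{"delta_pos":[0,0,1],"dr":[0,0,0]},{"delta_pos":[0,0,1.2],"dr":[0,0,0]},{"delta_pos":[0,0,1],"dr":[0,0,0]},{"delta_pos":[0,0,0.6],"dr":[0,0,0]},{"delta_pos":[0,0,0.4],"dr":[0,0,0]}]'

```text
clock: 5.55
tool_pos: [0.5089, 0.1176, 0.1619]
eef_rot: [[0.804, 0.595, -0.003], [0.595, -0.804, -0.0], [-0.003, -0.002, -1.0]]
wrist_force: [0.5, -0.1, -4.3]
gripper_width: 0.696
grasp_force: 119.4
```

>>> arm_command --motion '[{"delta_pos":[0,0,0.2],"dr":[0,0,0]},{"delta_pos":[0,0,0.2],"dr":[0,0,0]},{"delta_pos":[0,0,0.2],"dr":[0,0,0]},{"delta_pos":[0,0,0.2],"dr":[0,0,0]},{"delta_pos":[0,0,0],"dr":[0,0,0]}]'

```text
clock: 5.97
tool_pos: [0.51, 0.1178, 0.1562]
eef_rot: [[0.804, 0.595, -0.0], [0.595, -0.804, 0.0], [-0.0, -0.0, -1.0]]
wrist_force: [-0.3, 0.1, -4.7]
gripper_width: 0.695
grasp_force: 119.4
```

>>> arm_command --motion '[{"delta_pos":[0,0,0.4],"dr":[0,0,0]},{"delta_pos":[0,0,0.4],"dr":[0,0,0]},{"delta_pos":[0,0,0.4],"dr":[0,0,0]},{"delta_pos":[0,0,0.3],"dr":[0,0,0]},{"delta_pos":[0,0,0],"dr":[0,0,0]}]'

```text
clock: 6.38
tool_pos: [0.5093, 0.1177, 0.1401]
eef_rot: [[0.804, 0.595, -0.002], [0.595, -0.804, -0.0], [-0.002, -0.001, -1.0]]
wrist_force: [-0.2, 0.6, -4.2]
gripper_width: 0.697
grasp_force: 119.4
```

>>> arm_command --motion '[{"delta_pos":[0,0,0.2],"dr":[0,0,0]},{"delta_pos":[0,0,0.2],"dr":[0,0,0]},{"delta_pos":[0,0,0.2],"dr":[0,0,0]},{"delta_pos":[0,0,0],"dr":[0,0,0]},{"delta_pos":[0,0,0],"dr":[0,0,0]}]'

```text
clock: 6.8
tool_pos: [0.51, 0.1177, 0.1352]
eef_rot: [[0.804, 0.595, -0.0], [0.595, -0.804, -0.0], [-0.0, -0.0, -1.0]]
wrist_force: [-0.8, -0.1, -3.6]
gripper_width: 0.694
grasp_force: 119.4
```

Still free, with the base at about 12 mm. I continue slowly to the floor.

>>> arm_command --motion '[{"delta_pos":[0,0,0.2],"dr":[0,0,0]},{"delta_pos":[0,0,0.2],"dr":[0,0,0]},{"delta_pos":[0,0,0],"dr":[0,0,0]}]'

```text
clock: 7.05
tool_pos: [0.5097, 0.1177, 0.1308]
eef_rot: [[0.804, 0.595, -0.001], [0.595, -0.804, -0.0], [-0.001, -0.0, -1.0]]
wrist_force: [0.4, 0.0, -4.2]
gripper_width: 0.694
grasp_force: 119.4
```

>>> arm_command --motion '[{"delta_pos":[0,0,0.1],"dr":[0,0,0]},{"delta_pos":[0,0,0.1],"dr":[0,0,0]},{"delta_pos":[0,0,0],"dr":[0,0,0]}]'

```text
clock: 7.3
tool_pos: [0.5101, 0.1178, 0.1293]
eef_rot: [[0.804, 0.595, 0.0], [0.595, -0.804, 0.0], [0.0, -0.0, -1.0]]
wrist_force: [0.6, -0.3, -3.7]
gripper_width: 0.697
grasp_force: 119.7
```

>>> arm_command --motion '[{"delta_pos":[0,0,0.1],"dr":[0,0,0]},{"delta_pos":[0,0,0],"dr":[0,0,0]}]'

```text
clock: 7.47
tool_pos: [0.5105, 0.118, 0.1291]
eef_rot: [[0.804, 0.595, 0.001], [0.595, -0.804, 0.0], [0.001, 0.0, -1.0]]
wrist_force: [-0.7, -0.1, -0.2]
gripper_width: 0.7
grasp_force: 120.0
```

>>> arm_command --motion '[{"delta_pos":[0,0,0.05],"dr":[0,0,0]},{"delta_pos":[0,0,0],"dr":[0,0,0]}]'

```text
clock: 7.63
tool_pos: [0.5107, 0.1181, 0.129]
eef_rot: [[0.804, 0.595, 0.002], [0.595, -0.804, 0.001], [0.002, 0.0, -1.0]]
wrist_force: [-1.4, 1.5, 4.9]
gripper_width: 0.693
grasp_force: 120.2
```

Contact with the floor came at the expected height. I hold for a moment, then begin unscrewing.

>>> arm_command --motion '[{"delta_pos":[0,0,0],"dr":[0,0,0]},{"delta_pos":[0,0,0],"dr":[0,0,0]},{"delta_pos":[0,0,0],"dr":[0,0,0]},{"delta_pos":[0,0,0],"dr":[0,0,0]}]' --newtons 120

```text
clock: 7.97
tool_pos: [0.5107, 0.1181, 0.1291]
eef_rot: [[0.804, 0.595, 0.002], [0.595, -0.804, 0.001], [0.002, 0.0, -1.0]]
wrist_force: [-2.4, 1.0, 5.8]
gripper_width: 0.697
grasp_force: 127.3
```

>>> arm_command --motion '[{"delta_pos":[0,0,0],"dr":[0,0,-3]},{"delta_pos":[0,0,0],"dr":[0,0,-3]},{"delta_pos":[0,0,0],"dr":[0,0,-3]},{"delta_pos":[0,0,0],"dr":[0,0,-3]},{"delta_pos":[0,0,0],"dr":[0,0,-3]}]'

```text
clock: 8.38
tool_pos: [0.5112, 0.117, 0.129]
eef_rot: [[0.621, 0.783, 0.003], [0.783, -0.621, -0.002], [0.001, 0.003, -1.0]]
wrist_force: [-0.1, -1.4, 4.5]
gripper_width: 0.696
grasp_force: 128.1
```

Run:
```python
from plant import bot
s=bot.read_state();print(s["clock"],s["tool_pos"].round(4),s["wrist_force"].round(1),s["moment"].round(2),s["gripper_width"])
```

```text
8.3833 [0.5112 0.117  0.129 ] [-0.1 -1.4  4.5] [-0.39 -0.04 -0.37] 0.6955708479413157
```

>>> arm_command --motion '[{"delta_pos":[0,0,0],"dr":[0,0,-4]},{"delta_pos":[0,0,-0.02],"dr":[0,0,-4]},{"delta_pos":[0,0,-0.02],"dr":[0,0,-4]},{"delta_pos":[0,0,-0.02],"dr":[0,0,-4]},{"delta_pos":[0,0,-0.02],"dr":[0,0,-4]}]'

```text
clock: 8.8
tool_pos: [0.5114, 0.117, 0.1297]
eef_rot: [[0.315, 0.949, 0.004], [0.949, -0.315, -0.002], [-0.0, 0.004, -1.0]]
wrist_force: [0.0, -1.7, 2.3]
gripper_width: 0.694
grasp_force: 128.0
```

Run:
```python
from h import *
from plant import bot
s=bot.read_state();print(s["clock"],s["tool_pos"].round(4),s["wrist_force"].round(1),s["moment"].round(2))
pickle.dump(bot.camera("wrist"),open("c4.pkl","wb"))
```

```text
8.8 [0.5114 0.117  0.1297] [ 0.  -1.7  2.3] [-0.41 -0.24 -0.19]
```

>>> arm_command --motion '[{"delta_pos":[0,0,-0.02],"dr":[0,0,-4]},{"delta_pos":[0,0,-0.02],"dr":[0,0,-4]},{"delta_pos":[0,0,-0.02],"dr":[0,0,-4]},{"delta_pos":[0,0,-0.02],"dr":[0,0,-4]},{"delta_pos":[0,0,-0.02],"dr":[0,0,-4]}]'

```text
clock: 9.27
tool_pos: [0.5108, 0.117, 0.1302]
eef_rot: [[-0.028, 1.0, 0.002], [1.0, 0.028, -0.002], [-0.002, 0.002, -1.0]]
wrist_force: [-0.5, -2.0, 2.0]
gripper_width: 0.69
grasp_force: 128.0
```

>>> arm_command --motion '[{"delta_pos":[0,0,0],"dr":[0,0,-4]},{"delta_pos":[0,0,0],"dr":[0,0,-4]},{"delta_pos":[0,0,0],"dr":[0,0,-4]},{"delta_pos":[0,0,0],"dr":[0,0,-3]},{"delta_pos":[0,0,0],"dr":[0,0,0]}]'

```text
clock: 9.68
tool_pos: [0.511, 0.1172, 0.1302]
eef_rot: [[-0.283, 0.959, 0.003], [0.959, 0.283, -0.001], [-0.002, 0.002, -1.0]]
wrist_force: [1.1, -1.3, 2.7]
gripper_width: 0.694
grasp_force: 128.1
```

Run:
```python
from h import *
from plant import bot
s=bot.read_state();print(s["clock"],s["tool_pos"].round(4),s["wrist_force"].round(1),s["moment"].round(2),s["eef_rot"].round(3).tolist())
c=bot.camera("wrist");pickle.dump(c,open("c5.pkl","wb"))
a=pickle.load(open("c4.pkl","rb"));b=pickle.load(open("c3.pkl","rb"))["wrist"]
o=[cv2.resize(k["img"][150:360,190:380],(265,293),interpolation=cv2.INTER_CUBIC) for k in(b,a,c)]
S=bot.camera("side")["img"];C=bot.camera("scene")["img"]
r2=np.hstack([cv2.resize(S[120:240,130:290],(400,300),interpolation=cv2.INTER_CUBIC),cv2.resize(C[140:245,310:445],(395,300),interpolation=cv2.INTER_CUBIC)])
cv2.imwrite("pics/k.png",np.vstack([np.hstack(o),r2])[:,:,::-1])
```

```text
9.6833 [0.511  0.1172 0.1302] [ 1.1 -1.3  2.7] [-0.21 -0.32 -0.  ] [[-0.283, 0.959, 0.003], [0.959, 0.283, -0.001], [-0.002, 0.002, -1.0]]
```

View pics/k.png

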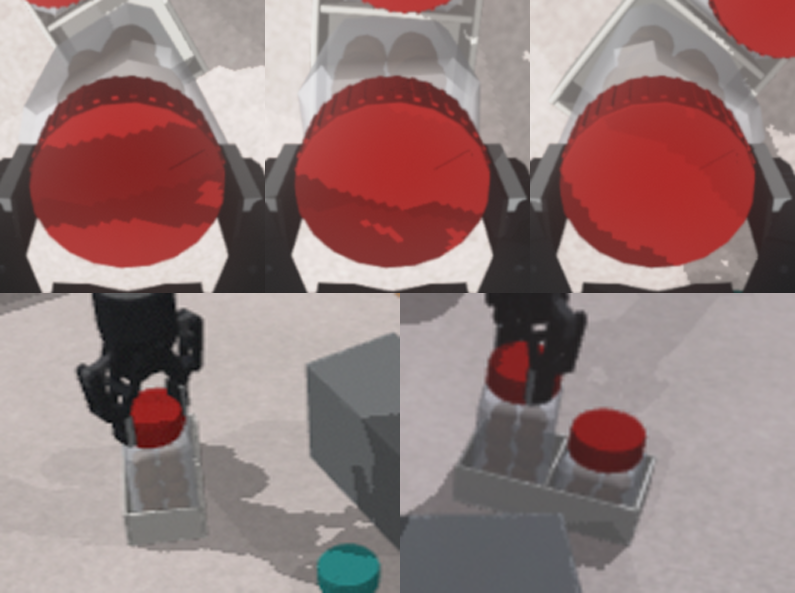

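The tick sits at the same spot in all three wrist crops, (185,160), (450,160) and (717,160), so the cap has not slipped in the grip. The canister stays squared in the holder and the torque has dropped to zero. I add a small margin, then lift.

>>> arm_command --motion '[{"delta_pos":[0,0,0],"dr":[0,0,-3]},{"delta_pos":[0,0,0],"dr":[0,0,-1]},{"delta_pos":[0,0,0],"dr":[0,0,0]},{"delta_pos":[0,0,-0.2],"dr":[0,0,0]},{"delta_pos":[0,0,-0.2],"dr":[0,0,0]}]'

```text
clock: 10.25
tool_pos: [0.5089, 0.118, 0.1326]
eef_rot: [[-0.349, 0.937, -0.003], [0.937, 0.349, 0.0], [0.001, -0.003, -1.0]]
wrist_force: [0.2, -0.7, -1.5]
gripper_width: 0.696
grasp_force: 128.6
```

Run:
```python
from plant import bot
s=bot.read_state();print(s["clock"],s["tool_pos"].round(4),s["wrist_force"].round(1),s["moment"].round(2))
```

```text
10.25 [0.5089 0.118  0.1326] [ 0.2 -0.7 -1.5] [-0.08 -0.11  0.02]
```

>>> arm_command --motion '[{"delta_pos":[0,0,-0.2],"dr":[0,0,0]},{"delta_pos":[0,0,-0.2],"dr":[0,0,0]},{"delta_pos":[0,0,0],"dr":[0,0,0]}]'

```text
clock: 10.5
tool_pos: [0.5096, 0.118, 0.1374]
eef_rot: [[-0.35, 0.937, -0.001], [0.937, 0.35, 0.0], [0.001, -0.001, -1.0]]
wrist_force: [-0.1, -0.6, -0.3]
gripper_width: 0.695
grasp_force: 128.7
```

Only the cap's weight remains on the wrist, so I continue straight up.

>>> arm_command --motion '[{"delta_pos":[0,0,-0.5],"dr":[0,0,0]},{"delta_pos":[0,0,-0.7],"dr":[0,0,0]},{"delta_pos":[0,0,-0.7],"dr":[0,0,0]},{"delta_pos":[0,0,-0.6],"dr":[0,0,0]},{"delta_pos":[0,0,-0.3],"dr":[0,0,0]}]'

```text
clock: 10.92
tool_pos: [0.5108, 0.1179, 0.1675]
eef_rot: [[-0.35, 0.937, 0.002], [0.937, 0.35, 0.0], [-0.0, 0.002, -1.0]]
wrist_force: [0.2, 0.5, 0.0]
gripper_width: 0.696
grasp_force: 128.7
```

>>> arm_command --motion '[{"delta_pos":[0,0,0],"dr":[0,0,0]},{"delta_pos":[0,0,0],"dr":[0,0,0]},{"delta_pos":[0,0,0],"dr":[0,0,0]},{"delta_pos":[0,0,0],"dr":[0,0,0]},{"delta_pos":[0,0,0],"dr":[0,0,0]}]'

```text
clock: 11.33
tool_pos: [0.5097, 0.1178, 0.1651]
eef_rot: [[-0.35, 0.937, -0.001], [0.937, 0.35, -0.0], [0.0, -0.001, -1.0]]
wrist_force: [-0.6, -1.2, -0.9]
gripper_width: 0.699
grasp_force: 128.7
```

Run:
```python
from h import *
from plant import bot
s=bot.read_state();print(s["clock"],s["tool_pos"].round(4),s["wrist_force"].round(1),abs(s["dq"]).max())
# measure gap: red blob bottom of held cap in both views vs the closed one
d={n:bot.camera(n) for n in("scene","side")}
for n in d:
    for r in red(d[n]["img"]):print(n,r[:2])
```

```text
11.3333 [0.5097 0.1178 0.1651] [-0.6 -1.2 -0.9] 0.003330353672412986
scene ([344, 145, 13, 14, 132], [350.5, 151.4])
scene ([369, 181, 24, 15, 267], [380.9, 188.2])
side ([181, 149, 19, 22, 307], [189.7, 158.5])
```

```bash
python3 -c "
from plant import bot
print(bot.sign_off())"
```

```text
the job is handed in; nothing more can be done
None
```

The canister stands open in the holder's empty place, with the cap gripped level about 18 mm above its mouth; I handed the job in at about 11 s, and no verdict came back.

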